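Find the rocking cover on the specimen case and hold it home

TASK

One of the four covers on the wooden specimen case has come unstuck and rocks. Press gently with a fingertip near the front or back edge of the covers until you have felt one tip, then press that cover down in its middle until it is level and fully home, and finish while still holding it down so that its sticky pad can grip. Only press: do not lift any cover, do not force the sound ones, and leave the paperweight, the wood slab and the pick where they lie.

Things in the scene. Friction and masses are not known exactly. Their poses are not given: they have to be found in the camera images.
- case: Open wooden case fixed on a green mat, 80 mm deep (its x, pointing away from its front), 276 mm long (its y), rim 45 mm above the shelf; origin: centre of its underside, z up. Along its y lie four identical grey plastic covers, 68 mm apart: flat plates 66 (x) by 58 (y) by 6 mm, each on a pad on a post under its centre. More than 35 N of finger push on anything is too much.
- cover_1 (a point): Place of cover 1, the +y end of the row: centre of the top a stuck cover has here, 53 mm above the shelf. A stuck cover yields 1 mm per 5 N. Any of the four may be the loose one, which looks alike but stands 4 mm higher (top at 57 mm) and tips when pressed near its front or back edge.
- cover_2 (a point): Place of cover 2, second from the +y end: centre of the top a stuck cover has here, 53 mm above the shelf. A stuck cover yields 1 mm per 5 N. Any of the four may be the loose one, which looks alike but stands 4 mm higher (top at 57 mm) and tips when pressed near its front or back edge.
- cover_3 (a point): Place of cover 3, third from the +y end: centre of the top a stuck cover has here, 53 mm above the shelf. A stuck cover yields 1 mm per 5 N. Any of the four may be the loose one, which looks alike but stands 4 mm higher (top at 57 mm) and tips when pressed near its front or back edge.
- cover_4 (a point): Place of cover 4, the -y end of the row: centre of the top a stuck cover has here, 53 mm above the shelf. A stuck cover yields 1 mm per 5 N. Any of the four may be the loose one, which looks alike but stands 4 mm higher (top at 57 mm) and tips when pressed near its front or back edge.
- rock (a joint): Tip (rad) of the loose cover, wherever it is, about the line along the case's y through its centre: 0 level, positive with the back (+x) edge down, negative with the front edge down, stops at 0.3. A spring levels it, 0.1 rad per 0.03 N m: 4 N bearing 19 mm from its centre tip it 0.25 rad and sink that spot 7 mm (a flat fingertip bears with its inner side). Push in the middle to keep it level.
- seat (a joint): Travel (m) of the loose cover, wherever it is, as a whole: 0 standing proud (top at 57 mm), 0.004 fully home against the stop (top at 53 mm), negative if lifted. It takes 1.5 N per mm, about 6 N to reach the stop, and springs back up if let go.
- sound_a (a joint): Travel (m) of one of the three firmly stuck covers (which place it is in is not told): 0 at rest, grows as it is pressed in, about 1 mm per 5 N; 4 mm means it is being forced.
- sound_b (a joint): Travel (m) of one of the three firmly stuck covers (which place it is in is not told): 0 at rest, grows as it is pressed in, about 1 mm per 5 N; 4 mm means it is being forced.
- sound_c (a joint): Travel (m) of one of the three firmly stuck covers (which place it is in is not told): 0 at rest, grows as it is pressed in, about 1 mm per 5 N; 4 mm means it is being forced.
- cabochon: Round clear glass paperweight, domed, 60 mm across and 23 mm high, loose on the shelf beyond the +y end of the case; origin at the centre of its underside. Not to be moved.
- slab: Slab of petrified wood, a round dark brown slice with paler rings, about 76 mm across and 15 mm thick, loose on the shelf beyond the -y end of the case; origin at the centre of its underside. Not to be moved.
- pick: Steel pick with a 10 mm square dark handle 85 mm long and a thin bent tip, 145 mm long in all along its x, lying on the shelf behind (+x of) the case; origin on its underside, 12 mm from the handle's tip-side end. Not to be moved.
Not all that is in view belongs to the job. Leave any orange or red look-alike of the part that bears sound_c alone.

How it is judged (in metres and radians):
On the way:
1. the loose cover has been tipped by a press near its front or back edge ((value of joint rock above 0.08 rad or value of joint rock below -0.08 rad)), for 0.1 s.
At the end, for the whole second after the job is handed in: The loose cover is held down by the fingers (more than 2 N): at least 3 of its 4 mm travel, level within 0.12 rad; the sound covers are at rest within 2 mm and the paperweight, slab and pick within 15 mm of where they started (value of joint seat above 0.003 m and value of joint rock between -0.12 and 0.12 rad and contact force between the fingers and anything else above 2 N and value of joint sound_a between -0.002 and 0.002 m and value of joint sound_b between -0.002 and 0.002 m and value of joint sound_c between -0.002 and 0.002 m and distance of each of cabochon, slab, pick from where it was at the start of the episode below 0.015 m); the arm keeps its last pose, push and grip.
It fails at once if a sound cover is forced in by 4 mm or more (about 20 N) (value of joint any of sound_a, sound_b, sound_c above 0.004 m).
It fails at once if a cover is lifted (value of joint seat below -0.004 m or value of joint any of sound_a, sound_b, sound_c below -0.002 m).
It fails at once if the fingers push on anything with more than 35 N (contact force between the fingers and anything else above 35 N).
It fails at once if the paperweight, slab or pick is moved by more than 15 mm (distance of any of cabochon, slab, pick from where it was at the start of the episode above 0.015 m).
It also fails if it takes over 45 s, if anything falls off the work surface, if the arm or the gripper's body presses on something with over 40 N, if the wrist force passes 120 N, or if a joint passes its speed limit or range.

ROBOT

A 6-joint arm with a two-finger parallel gripper is mounted at the origin on the work surface. World frame = base frame: x ahead of the robot, y to its left, z up, the work surface at z = 0. Lengths are in mm, angles in rad, forces in N, time in s.
With the tool pointing down it reaches from about 300 to 775 mm from the base axis. Payload 14.6 kg.
Tool frame: the origin (TCP) lies midway between the tips of the shut fingers; the grasp point (between the pads) lies 19 mm behind it; z points along the fingers, y is the direction in which the jaws open and shut (so a half turn about z gives the same grasp; the last joint's range is limited). The gripper opens to 94 mm and grips with 3 to 60 N. Pads are 16 mm wide; open, the fingers measure 119 mm over their backs; the gripper's body (75 mm by 177 mm) begins 78 mm behind the grasp point.
Start: joints at [-1.249, 0.3, 1.521, -0, 1.321, -0.067], TCP at [208.485, -508.943, 205.446] pointing down, gripper open.
Joint ranges: [-3.03, 3.03], [-0.79, 2.21], [0.23, 2.52], [-1.04, 4.18], [0, 3.07], [-2.55, 2.55]. Speed limits (rad/s): [2.22, 2.22, 2.57, 3.14, 3.14, 3.14].

INTERFACE

Orientations are given as [roll, pitch, yaw] about the fixed x, y, z axes, in that order (R = Rz(yaw) Ry(pitch) Rx(roll)).
In Python, from cell import manip gives the robot as it stands.
- The arm moves only by the tool play_rows, never from a script. Its argument "commands" is a list of rows, each an object of numbers: "x", "y", "z": the shift along the tool's x, y, z in m; "wx", "wy", "wz": the turn, a rotation vector about the tool's x, y, z in degrees; "grip": the opening, from 0 (shut) to 1 (fully open). In form: [{"x": .., "y": .., "z": .., "wx": .., "wy": .., "wz": .., "grip": ..}, ...]. A call has 1 to 20 rows; each row shifts and turns the commanded pose from where the row before left it, along the tool's axes as they then stand; what a row does not reach is not made up. A row lasts 1/8 s, in which the tool goes at most 62.5 mm and 10.7 degrees, less where a joint would pass 70% of its speed; a pose out of reach is approached as far as the arm can. A call is refused whole if a number of a shift passes 0.0625 or a number of a turn 10.7, either way. A call with a gripper value outside its range is refused whole. The fingers move at their own pace and stop on an object; "squeeze" is the grip in N (left out, the last holds). Time passes only in rows, so rows that do not move let the fingers close. It gives the time, the measured TCP pose, the force and the opening at its end, in the units of the state.
- manip.read_state(): the state, without advancing time (a new reading comes with each control period).
- manip.camera(name): name is "side" or "top" or "wrist"; returns (picture, depth): 384x512x3 uint8, red, green, blue; 384x512 float32, mm along the optical axis (not along the pixel's ray), 0 where there is no reading.
- manip.camera_info(name): a dict with "intrinsics" (3x3 intrinsics, pixels), "camera_from_world" (4x4, takes a point from world to camera coordinates); the wrist camera has in their place "tool_from_camera" (4x4, takes a point from camera to tool coordinates, whose origin is the TCP and whose axes are the flange's). Camera axes: x right, y up, looking along -z (the intrinsics and any distortion apply to the point x, -y, -z); pixel columns grow to the right and rows downward; lengths in mm; the calibration is good to about 2 mm. A picture is of the moment at which its call begins: read the wrist's pose just before it. camera_info takes no time and is no camera call.
- manip.sign_off(): hands the job in, once; it reports no verdict.
The state is a dict: "clock": time; "joints": joint angles; "qd": joint speeds; "effort": joint torques, N m; "eef_pos": TCP position; "eef_rot": TCP orientation; "wrist_force": force on the tool from outside, world axes, zero at the start; "moment": the same for the moment, N m; "finger_gap": finger opening in mm.
Only numpy, scipy, OpenCV 4.12 (cv2) and the standard library are available. Lean on these libraries where they do the work, as an engineer would, in place of code of your own. Each camera call takes 0.05 s, during which the arm holds its last target.

## Working session

There is one attempt and no reset: what is moved stays moved. The work goes in short steps, Python scripts to look and compute and a tool call to move; the robot and the scene stay as the last step left them, time stands still between calls to the robot, and variables do not carry over. Pictures are saved under pics/ and viewed, and the job is handed in when it is done.

Besides the shell and the picture viewer there is one more tool, called after ">>>" as name(argument=value, ...) on one line, values as JSON. play_rows: Moves the arm, as the interface text tells. Its arguments: {"type":"object","properties":{"commands":{"type":"array"},"squeeze":{"type":"number"}},"required":["commands"]}

```bash
mkdir -p pics; ls; python3 - <<'E'
from cell import manip
import cv2,numpy as np
print(manip.read_state())
for n in ["side","top"]:
    p,d=manip.camera(n); np.savez(f"pics/{n}0.npz",p=p,d=d)
    cv2.imwrite(f"pics/{n}0.png",p[:,:,::-1]); print(n,manip.camera_info(n))
E
```

```text
pics
{'clock': 0.0, 'joints': array([-1.24858062e+00,  3.00485376e-01,  1.52158458e+00, -2.27763041e-07,
        1.32070535e+00, -6.65882319e-02]), 'qd': array([-0.00181865,  0.00084347, -0.0019805 ,  0.00062225, -0.00058174,
       -0.0005084 ]), 'effort': array([ 1.36006215e-04, -5.31807232e+01, -3.52738881e+01,  7.08444114e-02,
        2.44263920e-02, -1.16541482e-04]), 'eef_pos': array([ 208.41373905, -508.6952226 ,  204.87702447]), 'eef_rot': array([-3.14041262e+00, -7.84719007e-05,  3.88803950e-01]), 'wrist_force': array([ 0.53629549, -0.70716024, -0.66219893]), 'moment': array([ 0.02624488, -0.03167584,  0.00982413]), 'finger_gap': 93.88026862277374}
side {'intrinsics': array([[466.78289038,   0.        , 258.97159865],
       [  0.        , 466.78289038, 192.37960533],
       [  0.        ,   0.        ,   1.        ]]), 'camera_from_world': array([[-8.55593680e-01, -5.17622028e-01, -5.18560545e-03,
         5.18340322e+02],
       [ 2.60220187e-01, -4.38742807e-01,  8.60110577e-01,
        -1.72669695e+02],
       [-4.47487328e-01,  7.34555774e-01,  5.10081273e-01,
        -7.93042053e+02],
       [ 0.00000000e+00,  0.00000000e+00,  0.00000000e+00,
         1.00000000e+00]])}
top {'intrinsics': array([[394.59244137,   0.        , 260.99170063],
       [  0.        , 394.59244137, 188.57674811],
       [  0.        ,   0.        ,   1.        ]]), 'camera_from_world': array([[-2.27493830e-02, -9.99645600e-01, -1.38253069e-02,
         4.20467116e+01],
       [ 9.87870793e-01, -2.46018219e-02,  1.53316817e-01,
        -5.74194225e+02],
       [-1.53602609e-01, -1.01697539e-02,  9.88080368e-01,
        -1.12246875e+03],
       [ 0.00000000e+00,  0.00000000e+00,  0.00000000e+00,
         1.00000000e+00]])}
```

View pics/top0.png

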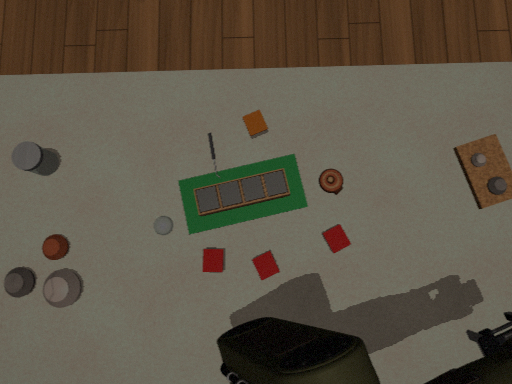

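View pics/side0.png

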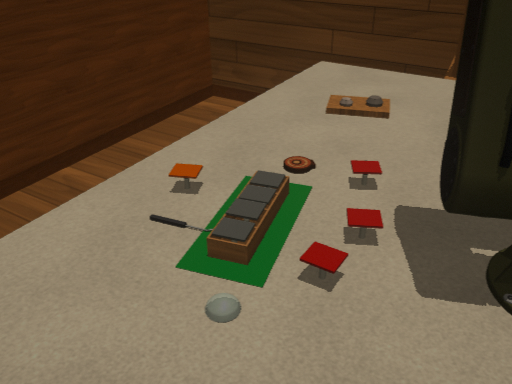

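The top view shows the case with its four grey covers at about (206..277, 200..183). The paperweight is at (163,225), the slab at (331,181) and the pick at (213,150). The red and orange squares at (213,260), (265,265), (336,238) and (255,123) are look-alikes outside the case. Next I'll measure the covers from depth.

```bash
cat > h.py <<'E'
import numpy as np,cv2
from cell import manip
def cloud(n,d):
    i=manip.camera_info(n);K=i["intrinsics"];T=np.linalg.inv(i["camera_from_world"])
    v,u=np.mgrid[:d.shape[0],:d.shape[1]]
    P=np.stack([(u-K[0,2])/K[0,0]*d,-(v-K[1,2])/K[1,1]*d,-d,np.ones_like(d)],-1)
    return (P@T.T)[...,:3]
def proj(n,p):
    i=manip.camera_info(n);q=(i["camera_from_world"]@np.append(p,1))[:3];K=i["intrinsics"]
    return K[0,0]*q[0]/-q[2]+K[0,2],K[1,1]*-q[1]/-q[2]+K[1,2]
E
python3 - <<'E'
from h import *
for n,box in [("top",(150,240,175,310)),("side",(165,265,190,320))]:
    z=np.load(f"pics/{n}0.npz");p=z["p"];d=z["d"].astype(float);W=cloud(n,d)
    r0,r1,c0,c1=box
    hsv=cv2.cvtColor(p,cv2.COLOR_RGB2HSV)
    m=np.zeros(d.shape,bool);m[r0:r1,c0:c1]=1
    m&=(d>0)&(W[...,2]>44)&(W[...,2]<70)&(hsv[...,1]<60)
    nl,L,st,ce=cv2.connectedComponentsWithStats(m.astype(np.uint8),connectivity=4)
    for k in range(1,nl):
        if st[k,4]>60:
            Q=W[L==k];rr=cv2.minAreaRect(Q[:,:2].astype(np.float32))
            print(n,st[k],ce[k].round(1),Q.mean(0).round(1),np.median(Q[:,2]).round(1),Q[:,2].std().round(2),rr)
    # whole case by height
    m2=np.zeros(d.shape,bool);m2[r0:r1,c0:c1]=1;m2&=(d>0)&(W[...,2]>35)&(W[...,2]<70)
    nl,L,st,ce=cv2.connectedComponentsWithStats(m2.astype(np.uint8))
    k=1+np.argmax(st[1:,4]);print(n,"case",cv2.minAreaRect(W[L==k][:,:2].astype(np.float32)))
    g=(hsv[...,0]>50)&(hsv[...,0]<80)&(hsv[...,1]>150)&(d>0); print("mat z",np.median(W[g][:,2]))
    crop=p[r0:r1,c0:c1,::-1];cv2.imwrite(f"pics/{n}_crop.png",cv2.resize(np.ascontiguousarray(crop),None,fx=5,fy=5,interpolation=cv2.INTER_CUBIC))
E
```

```text
top [263 171  24  25 408] [274.8 182.8] [590.1 -12.8  52.4] 52.5 2.3 ((590.091796875, -12.452579498291016), (64.41992950439453, 56.23863220214844), 12.001038551330566)
top [241 176  23  25 415] [252.2 188. ] [576.2  54.1  52.6] 52.6 2.28 ((576.422119140625, 54.35320281982422), (65.27229309082031, 56.60184097290039), 11.889203071594238)
top [219 181  23  25 420] [229.6 193.1] [562.  120.4  56.4] 56.4 2.26 ((562.3712158203125, 120.83155822753906), (65.09425354003906, 56.61140441894531), 11.67621898651123)
top [196 186  23  26 420] [207.1 198.6] [548.1 186.9  53. ] 53.0 2.18 ((548.50830078125, 187.62594604492188), (65.57754516601562, 57.08184814453125), 11.500040054321289)
top case ((569.7962036132812, 88.55126190185547), (81.26323699951172, 276.47015380859375), 11.903393745422363)
mat z 1.5224207668101144
side [ 226  171   59   49 1390] [255.9 195.3] [573.4  64.   54.4] 53.8 2.12 ((576.9729614257812, 54.310211181640625), (65.24352264404297, 196.83912658691406), 11.658549308776855)
side [213 217  42  24 638] [233.5 228.9] [546.6 189.3  52.9] 53.0 1.05 ((547.8020629882812, 187.21707153320312), (62.804691314697266, 60.23533630371094), 11.682707786560059)
side case ((570.8917236328125, 88.20004272460938), (81.6755142211914, 279.5368957519531), 11.935052871704102)
mat z 1.815591698110552
```

View pics/top_crop.png

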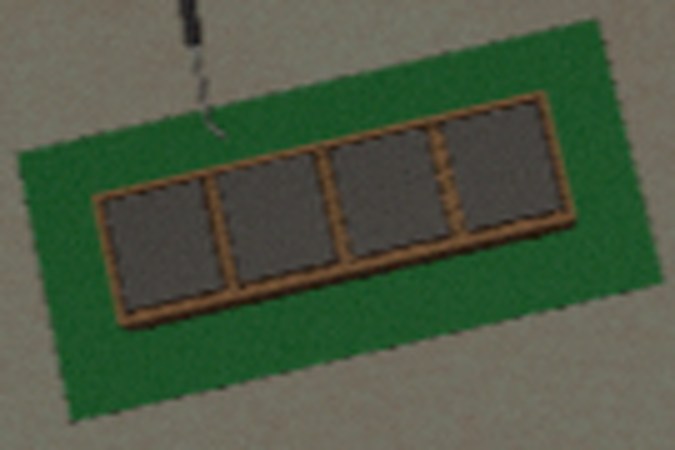

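View pics/side_crop.png

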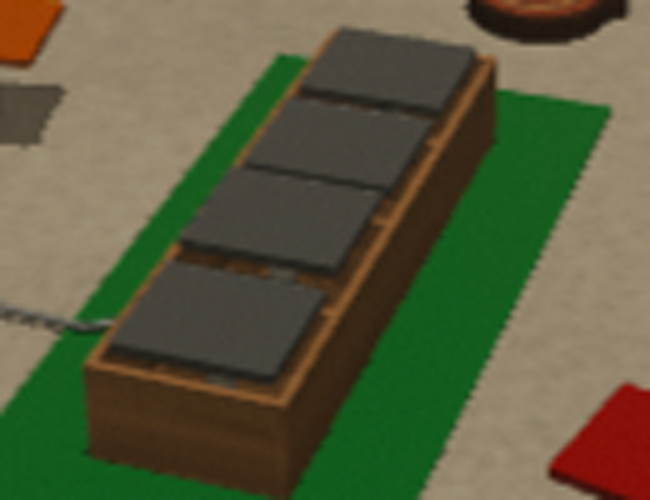

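In the top view's depth, the cover at pixel (230,193) has its top at 56.4 mm. The others read 52.5, 52.6 and 53.0 mm. Each cover measures about 65x57 mm and the case 81x276 mm, both matching the spec. That makes it cover 2, second from the +y (paperweight) end. The enlarged side view agrees: it is grey, inside the case and standing proud. I'll shut the fingers and turn the tool to the case yaw, about 11.8°.

>>> play_rows(commands=[{"wz":5.2,"grip":0},{"wz":5.25,"grip":0},{"grip":0},{"grip":0}], squeeze=10)

```text
$.commands[0]: bad value
```

```bash
cat >> h.py <<'E'
from scipy.spatial.transform import Rotation as Rot
A=np.radians(11.8);CX=np.array([np.cos(A),np.sin(A),0]);C2=np.array([562.7,121.0,0])
def go(t):
    s=manip.read_state();R=Rot.from_euler('xyz',s['eef_rot'])
    print("t",s['clock'],"pos",s['eef_pos'].round(1),"rot deg",np.degrees(s['eef_rot']).round(2),"gap",s['finger_gap'].round(1),"F",s['wrist_force'].round(2))
    print("tool shift m",(R.inv().apply(np.array(t)-s['eef_pos'])/1000).round(4))
E
python3 -c "
from h import *
t=C2-25*CX;t[2]=120;go(t)"
```

```text
Traceback (most recent call last):
  File "h.py", line 15, in go
    print("t",s['clock'],"pos",s['eef_pos'].round(1),"rot deg",np.degrees(s['eef_rot']).round(2),"gap",s['finger_gap'].round(1),"F",s['wrist_force'].round(2))
                                                                                                       ^^^^^^^^^^^^^^^^^^^^^
AttributeError: 'float' object has no attribute 'round'
```

>>> play_rows(commands=[{"x":0,"y":0,"z":0,"wx":0,"wy":0,"wz":5.2,"grip":0},{"x":0,"y":0,"z":0,"wx":0,"wy":0,"wz":5.2,"grip":0},{"x":0,"y":0,"z":0,"wx":0,"wy":0,"wz":0,"grip":0},{"x":0,"y":0,"z":0,"wx":0,"wy":0,"wz":0,"grip":0}], squeeze=10)

```text
clock: 0.6
eef_pos: [208.4, -508.9, 205.3]
eef_rot: [-3.141, 0.0, 0.209]
wrist_force: [0.2, 0.2, 0.1]
finger_gap: 57.5
```

```bash
sed -i "s/s\['finger_gap'\].round(1)/round(s['finger_gap'],1)/" h.py
python3 -c "
from h import *
t=C2-25*CX;t[2]=120;go(t)"
```

```text
t 0.6 pos [ 208.4 -508.9  205.3] rot deg [-179.98    0.     11.99] gap 57.5 F [0.2  0.18 0.12]
tool shift m [ 0.4524 -0.5426  0.0854]
```

>>> play_rows(commands=[{"x":0.028,"y":-0.034,"z":0,"wx":0,"wy":0,"wz":0,"grip":0},{"x":0.028,"y":-0.034,"z":0,"wx":0,"wy":0,"wz":0,"grip":0},{"x":0.028,"y":-0.034,"z":0,"wx":0,"wy":0,"wz":0,"grip":0},{"x":0.028,"y":-0.034,"z":0,"wx":0,"wy":0,"wz":0,"grip":0},{"x":0.028,"y":-0.034,"z":0,"wx":0,"wy":0,"wz":0,"grip":0},{"x":0.028,"y":-0.034,"z":0,"wx":0,"wy":0,"wz":0,"grip":0},{"x":0.028,"y":-0.034,"z":0,"wx":0,"wy":0,"wz":0,"grip":0},{"x":0.028,"y":-0.034,"z":0,"wx":0,"wy":0,"wz":0,"grip":0},{"x":0.028,"y":-0.034,"z":0,"wx":0,"wy":0,"wz":0,"grip":0},{"x":0.028,"y":-0.034,"z":0,"wx":0,"wy":0,"wz":0,"grip":0},{"x":0.028,"y":-0.034,"z":0,"wx":0,"wy":0,"wz":0,"grip":0},{"x":0.028,"y":-0.034,"z":0,"wx":0,"wy":0,"wz":0,"grip":0},{"x":0.028,"y":-0.034,"z":0,"wx":0,"wy":0,"wz":0,"grip":0},{"x":0.028,"y":-0.034,"z":0,"wx":0,"wy":0,"wz":0,"grip":0},{"x":0.028,"y":-0.034,"z":0,"wx":0,"wy":0,"wz":0,"grip":0},{"x":0.028,"y":-0.034,"z":0,"wx":0,"wy":0,"wz":0,"grip":0},{"x":0,"y":0,"z":0,"wx":0,"wy":0,"wz":0,"grip":0},{"x":0,"y":0,"z":0,"wx":0,"wy":0,"wz":0,"grip":0}])

```text
clock: 2.85
eef_pos: [534.7, 115.3, 205.3]
eef_rot: [3.141, 0.001, 0.208]
wrist_force: [-1.3, -0.4, 0.4]
finger_gap: 0.7
```

```bash
python3 -c "
from h import *
t=C2-25*CX;t[2]=64;go(t)
p,d=manip.camera('wrist');cv2.imwrite('pics/w1.png',p[:,:,::-1])
p,d=manip.camera('side');cv2.imwrite('pics/s1.png',p[:,:,::-1])"
```

```text
t 2.85 pos [534.7 115.3 205.3] rot deg [1.7999e+02 3.0000e-02 1.1940e+01] gap 0.7 F [-1.3  -0.43  0.43]
tool shift m [3.700e-03 1.000e-04 1.413e-01]
```

View pics/w1.png

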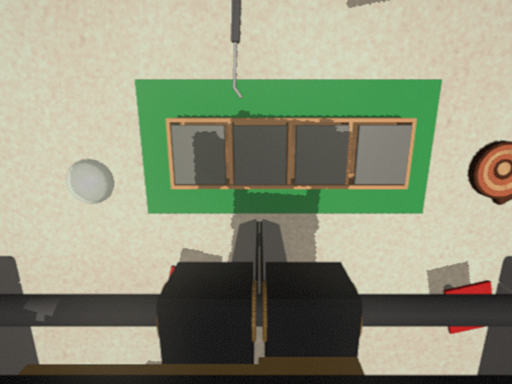

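View pics/s1.png

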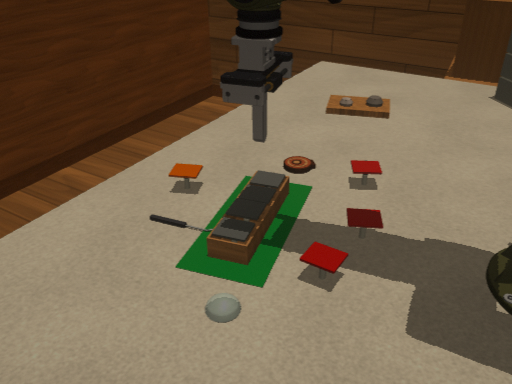

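The wrist and side views show shut fingers in front of cover 2, at wrist pixel (260,150), aligned with the case and with nothing in the way. Descending to about 62 mm.

>>> play_rows(commands=[{"x":0.0037,"y":0,"z":0.04,"wx":0,"wy":0,"wz":0,"grip":0},{"x":0,"y":0,"z":0.04,"wx":0,"wy":0,"wz":0,"grip":0},{"x":0,"y":0,"z":0.035,"wx":0,"wy":0,"wz":0,"grip":0},{"x":0,"y":0,"z":0.02,"wx":0,"wy":0,"wz":0,"grip":0},{"x":0,"y":0,"z":0.008,"wx":0,"wy":0,"wz":0,"grip":0},{"x":0,"y":0,"z":0,"wx":0,"wy":0,"wz":0,"grip":0},{"x":0,"y":0,"z":0,"wx":0,"wy":0,"wz":0,"grip":0}])

```text
clock: 3.82
eef_pos: [539.1, 116.3, 63.5]
eef_rot: [3.141, -0.002, 0.207]
wrist_force: [-0.7, 0.1, 0.8]
finger_gap: 0.6
```

```bash
python3 -c "
from h import *
t=C2-25*CX;t[2]=53;go(t)
p,d=manip.camera('wrist');cv2.imwrite('pics/w2.png',p[:,:,::-1])"
```

```text
t 3.825 pos [539.1 116.3  63.5] rot deg [ 1.7999e+02 -9.0000e-02  1.1870e+01] gap 0.6 F [-0.65  0.08  0.8 ]
tool shift m [-0.0009  0.0002  0.0105]
```

View pics/w2.png

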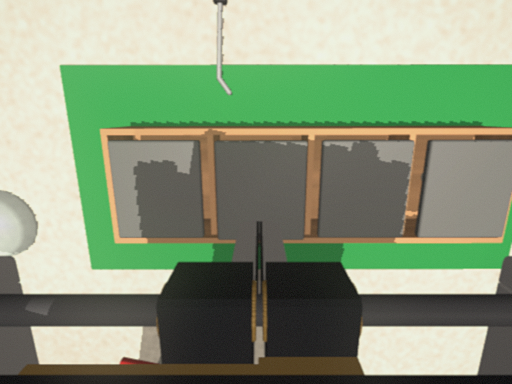

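The shut fingertips at (260,230) are over the front strip of cover 2 and centred along its length. Pressing gently now, first to z≈56 and then in small steps.

>>> play_rows(commands=[{"x":-0.001,"y":0,"z":0.004,"wx":0,"wy":0,"wz":0,"grip":0},{"x":0,"y":0,"z":0.003,"wx":0,"wy":0,"wz":0,"grip":0},{"x":0,"y":0,"z":0.002,"wx":0,"wy":0,"wz":0,"grip":0},{"x":0,"y":0,"z":0,"wx":0,"wy":0,"wz":0,"grip":0},{"x":0,"y":0,"z":0,"wx":0,"wy":0,"wz":0,"grip":0}])

```text
clock: 4.5
eef_pos: [537.5, 116.2, 53.5]
eef_rot: [-3.142, 0.0, 0.207]
wrist_force: [-3.1, -0.2, 2.3]
finger_gap: 0.5
```

>>> play_rows(commands=[{"x":0,"y":0,"z":0.0015,"wx":0,"wy":0,"wz":0,"grip":0},{"x":0,"y":0,"z":0,"wx":0,"wy":0,"wz":0,"grip":0},{"x":0,"y":0,"z":0,"wx":0,"wy":0,"wz":0,"grip":0}])

```text
clock: 4.88
eef_pos: [537.5, 116.1, 52.0]
eef_rot: [-3.142, 0.0, 0.207]
wrist_force: [-3.6, -0.3, 3.0]
finger_gap: 0.7
```

>>> play_rows(commands=[{"x":0,"y":0,"z":0.0015,"wx":0,"wy":0,"wz":0,"grip":0},{"x":0,"y":0,"z":0,"wx":0,"wy":0,"wz":0,"grip":0},{"x":0,"y":0,"z":0,"wx":0,"wy":0,"wz":0,"grip":0}])

```text
clock: 5.25
eef_pos: [537.5, 116.2, 50.4]
eef_rot: [-3.142, 0.0, 0.207]
wrist_force: [-5.2, -0.6, 4.8]
finger_gap: 0.5
```

```bash
python3 - <<'E'
from h import *
go(C2)
for n,box in [("side",(165,265,190,320)),("top",(150,240,175,310))]:
    p,d=manip.camera(n);W=cloud(n,d.astype(float))
    r0,r1,c0,c1=box
    cv2.imwrite(f'pics/{n}_press.png',cv2.resize(np.ascontiguousarray(p[r0:r1,c0:c1,::-1]),None,fx=5,fy=5,interpolation=cv2.INTER_CUBIC))
    q=W-C2; u=q[...,0]*CX[0]+q[...,1]*CX[1]; v=-q[...,0]*CX[1]+q[...,1]*CX[0]
    m=(abs(u)<30)&(abs(v)<26)&(W[...,2]>42)&(W[...,2]<66)&(d>0)
    for a in range(-30,30,10):
        k=m&(u>=a)&(u<a+10); 
        if k.sum()>5: print(n,a+5,k.sum(),np.median(W[k][:,2]).round(1))
E
```

```text
t 5.25 pos [537.5 116.2  50.4] rot deg [-1.800e+02  2.000e-02  1.188e+01] gap 0.5 F [-5.23 -0.55  4.79]
tool shift m [0.0257 0.0005 0.0504]
side -25 60 49.8
side -15 44 51.1
side -5 74 52.8
side 5 76 54.8
side 15 84 56.4
side 25 75 58.4
```

View pics/side_press.png

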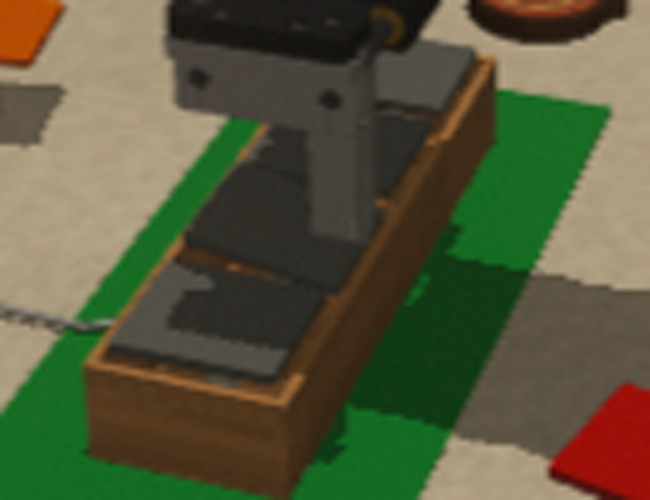

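The side depth slopes from 49.8 mm at the front to 58.4 mm at the back over 50 mm, about -0.17 rad. At (340,260) in the crop cover 2 is visibly tipped front-down, so it is the loose one. The force was about 4.8 N. Now I'll lift off and move to its middle.

>>> play_rows(commands=[{"x":0,"y":0,"z":-0.008,"wx":0,"wy":0,"wz":0,"grip":0},{"x":0,"y":0,"z":-0.01,"wx":0,"wy":0,"wz":0,"grip":0},{"x":0.012,"y":0,"z":0,"wx":0,"wy":0,"wz":0,"grip":0},{"x":0.0137,"y":0,"z":0,"wx":0,"wy":0,"wz":0,"grip":0},{"x":0,"y":0,"z":0,"wx":0,"wy":0,"wz":0,"grip":0},{"x":0,"y":0,"z":0,"wx":0,"wy":0,"wz":0,"grip":0},{"x":0,"y":0,"z":0,"wx":0,"wy":0,"wz":0,"grip":0}])

```text
clock: 6.22
eef_pos: [562.5, 121.4, 68.4]
eef_rot: [-3.142, 0.0, 0.207]
wrist_force: [0.5, 0.0, 0.1]
finger_gap: 0.2
```

```bash
python3 -c "
from h import *
t=C2.copy();t[2]=57;go(t)
p,d=manip.camera('wrist');cv2.imwrite('pics/w3.png',p[:,:,::-1])"
```

```text
t 6.225 pos [562.5 121.4  68.4] rot deg [-1.800e+02  1.000e-02  1.187e+01] gap 0.2 F [0.47 0.03 0.05]
tool shift m [0.0001 0.0005 0.0114]
```

View pics/w3.png

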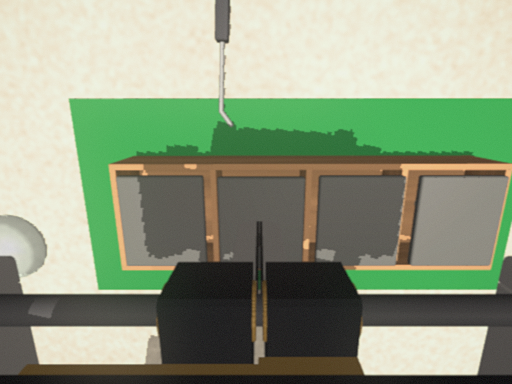

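The fingertips at (260,225) are over the middle of cover 2. Pressing down in steps.

>>> play_rows(commands=[{"x":0,"y":0,"z":0.006,"wx":0,"wy":0,"wz":0,"grip":0},{"x":0,"y":0,"z":0.004,"wx":0,"wy":0,"wz":0,"grip":0},{"x":0,"y":0,"z":0.002,"wx":0,"wy":0,"wz":0,"grip":0},{"x":0,"y":0,"z":0.001,"wx":0,"wy":0,"wz":0,"grip":0},{"x":0,"y":0,"z":0.001,"wx":0,"wy":0,"wz":0,"grip":0},{"x":0,"y":0,"z":0,"wx":0,"wy":0,"wz":0,"grip":0},{"x":0,"y":0,"z":0,"wx":0,"wy":0,"wz":0,"grip":0}])

```text
clock: 7.15
eef_pos: [562.7, 121.5, 54.6]
eef_rot: [-3.142, 0.0, 0.207]
wrist_force: [-2.7, -0.1, 4.1]
finger_gap: 1.1
```

>>> play_rows(commands=[{"x":0,"y":0,"z":0.001,"wx":0,"wy":0,"wz":0,"grip":0},{"x":0,"y":0,"z":0,"wx":0,"wy":0,"wz":0,"grip":0},{"x":0,"y":0,"z":0,"wx":0,"wy":0,"wz":0,"grip":0}])

```text
clock: 7.52
eef_pos: [562.8, 121.5, 53.6]
eef_rot: [-3.142, -0.0, 0.207]
wrist_force: [-3.9, -1.4, 5.8]
finger_gap: 0.6
```

>>> play_rows(commands=[{"x":0,"y":0,"z":0.0005,"wx":0,"wy":0,"wz":0,"grip":0},{"x":0,"y":0,"z":0.0004,"wx":0,"wy":0,"wz":0,"grip":0},{"x":0,"y":0,"z":0,"wx":0,"wy":0,"wz":0,"grip":0},{"x":0,"y":0,"z":0,"wx":0,"wy":0,"wz":0,"grip":0}])

```text
clock: 8.02
eef_pos: [562.9, 121.5, 53.2]
eef_rot: [3.142, -0.0, 0.207]
wrist_force: [-6.1, -0.9, 10.5]
finger_gap: 0.6
```

```bash
python3 - <<'E'
from h import *
go(C2)
n="side";r0,r1,c0,c1=(165,265,190,320)
p,d=manip.camera(n);W=cloud(n,d.astype(float))
cv2.imwrite('pics/side_home.png',cv2.resize(np.ascontiguousarray(p[r0:r1,c0:c1,::-1]),None,fx=5,fy=5,interpolation=cv2.INTER_CUBIC))
for name,o in (("c1",68),("c2",0),("c3",-68),("c4",-136)):
    q=W-C2; u=q[...,0]*CX[0]+q[...,1]*CX[1]; v=-q[...,0]*CX[1]+q[...,1]*CX[0]-o
    m=(abs(u)<30)&(abs(v)<26)&(W[...,2]>42)&(W[...,2]<66)&(d>0)
    print(name,[(a+5,int((m&(u>=a)&(u<a+10)).sum()),np.median(W[m&(u>=a)&(u<a+10)][:,2]).round(1)) for a in range(-30,30,10) if (m&(u>=a)&(u<a+10)).sum()>5])
t,_=manip.camera("top");cv2.imwrite('pics/top_home.png',t[:,:,::-1])
go(C2)
E
```

```text
t 8.025 pos [562.9 121.5  53.2] rot deg [ 1.800e+02 -2.000e-02  1.188e+01] gap 0.6 F [-6.14 -0.89 10.53]
tool shift m [-0.0003  0.0004  0.0532]
c1 [(-25, 87, np.float64(53.3)), (-15, 90, np.float64(53.0)), (-5, 83, np.float64(53.0)), (5, 86, np.float64(53.2)), (15, 86, np.float64(53.2)), (25, 83, np.float64(53.1))]
c2 [(-25, 71, np.float64(53.3)), (-15, 77, np.float64(53.2)), (-5, 71, np.float64(53.9)), (5, 45, np.float64(53.4)), (15, 40, np.float64(52.8)), (25, 64, np.float64(53.0))]
c3 [(-25, 66, np.float64(53.1)), (-15, 62, np.float64(53.4)), (-5, 60, np.float64(53.1)), (5, 56, np.float64(52.7)), (15, 20, np.float64(53.6))]
c4 [(-25, 51, np.float64(53.0)), (-15, 54, np.float64(52.9)), (-5, 54, np.float64(53.5)), (5, 50, np.float64(52.8)), (15, 51, np.float64(53.2)), (25, 49, np.float64(53.1))]
t 8.125 pos [562.9 121.5  53.2] rot deg [ 1.800e+02 -3.000e-02  1.188e+01] gap 0.5 F [-4.35 -1.02  9.11]
tool shift m [-0.0003  0.0004  0.0532]
```

View pics/side_home.png

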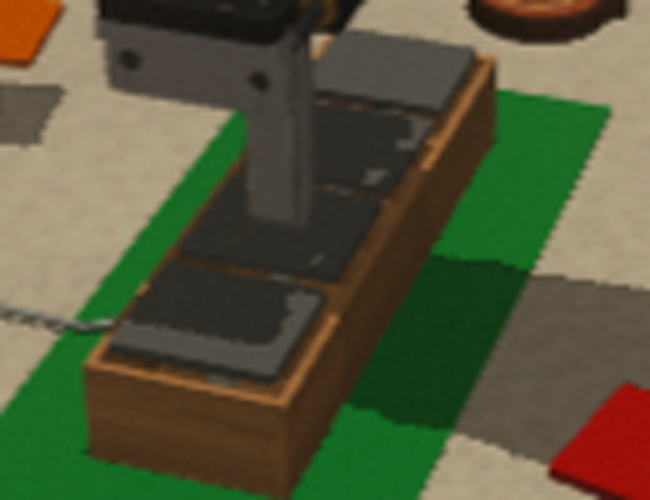

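Cover 2 is now level, with depth of about 53.0–53.3 mm front to back, flush with the other three. The finger is in its middle at (280,215) in the crop and holds about 9–10 N. I'll hand in while holding it.

```bash
python3 -c "
from cell import manip
print(manip.sign_off()); s=manip.read_state(); print(s['clock'],s['eef_pos'],s['wrist_force'])"
```

```text
the job is handed in; nothing more can be done
None
the job is handed in; nothing more can be done
```

The loose cover was cover 2, and I handed the job in while still holding it down level and fully home; no verdict was reported.

- **Finding it:** Its top read 56.4 mm in the first depth picture, against about 53 mm for the other three. A gentle press of about 5 N near its front edge then tipped it front-down by about 0.17 rad.
- **Pressing it home:** I lifted clear, pressed it in the middle to the stop, and held it there with about 9–10 N. The fingertip was at 53.2 mm.
- **Last checks:** Cover 2 measured 53.0–53.3 mm from front to back, flush with the others. Covers 1, 3 and 4 read about 53 mm, unchanged, and I pressed only cover 2.
- **Not measured at the end:** I did not re-measure the paperweight, slab or pick. The arm came nowhere near them and they looked undisturbed in the pictures.
- **Unexplained reading:** While pressing, the wrist also read up to 6 N sideways. It dropped to near zero once I lifted off and nothing moved, so I took it to be friction at the contact.

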